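Rack the honed finger planes in reverse order

TASK

Move the four small planes from the steel honing tray to the wooden bench rack, one to each bay, in reverse order: seen from the robot's base, the plane that starts at the left end of the tray goes to the right-end bay of the rack, the second from the left to the second from the right, and so on. Leave each standing on its sole in the middle of its bay, lying lengthwise along the bay (either end to the front), let go and still.

Things in the scene. Friction and masses are not known exactly. Their poses are not given: they have to be found in the camera images.
- oval_plane: The smallest plane: brass, half-round ends, 46 mm long, 24 wide, body 28 high (thin blade up to 43), 0.12 kg; sides flat for 11 mm either side of the origin. Origin: middle of its length and width, on the sole; x along its length, y across its width (grip it across y), z up. Starts on its own cork pad, within 6 mm and 0.15 rad of it.
- square_plane: A brass plane with square ends, 58 mm long, 28 wide, body 30 high with flat sides (thin blade up to 47), 0.18 kg. Origin: middle of its length and width, on the sole; x along its length, y across its width (grip it across y), z up. Starts on its own cork pad, within 6 mm and 0.15 rad of it.
- wooden_plane: The largest plane: a brown wooden block with square ends, 76 mm long, 32 wide, body 32 high with flat sides (thin blade up to 52), 0.14 kg. Origin: middle of its length and width, on the sole; x along its length, y across its width (grip it across y), z up. Starts on its own cork pad, within 6 mm and 0.15 rad of it.
- knob_plane: A brass plane with a round dark knob behind: 76 mm long over all, 26 wide. Flat-sided brass body, 30 high (thin blade up to 47), from x = -12 to +38 mm; knob from -38 to -12. 0.15 kg. Origin: middle of its length and width, on the sole; x along its length, y across its width (grip it across y), z up. Starts on its own cork pad, within 6 mm and 0.15 rad of it.
- pad_of_oval_plane: The cork pad, fixed in the tray, on which the oval plane starts: 84 x 56 mm, 6 thick, its top 12 above the table. The four pads look alike; which lies where in the row changes from start to start. Origin: centre of its underside; axes as the tray's.
- pad_of_square_plane: The cork pad, fixed in the tray, on which the square plane starts: 84 x 56 mm, 6 thick, its top 12 above the table. The four pads look alike; which lies where in the row changes from start to start. Origin: centre of its underside; axes as the tray's.
- pad_of_wooden_plane: The cork pad, fixed in the tray, on which the wooden plane starts: 84 x 56 mm, 6 thick, its top 12 above the table. The four pads look alike; which lies where in the row changes from start to start. Origin: centre of its underside; axes as the tray's.
- pad_of_knob_plane: The cork pad, fixed in the tray, on which the knob plane starts: 84 x 56 mm, 6 thick, its top 12 above the table. The four pads look alike; which lies where in the row changes from start to start. Origin: centre of its underside; axes as the tray's.
- tray: The honing tray, fixed: steel, 96 (x) x 308 (y) mm, with the four cork pads in a row at y = +105, +35, -35, -105 mm; end lips 15 high. Origin: middle of its underside; y along the row to the robot's left, x away from it, turned up to 0.15 rad. Tray or rack may be the nearer; loose items up to 60 mm high lie between them.
- rack: The bench rack, fixed: a dark wooden board 96 (x) x 308 (y) mm with a row of four empty raised pale bays, each 84 (x) x 56 (y), centres at x = 0, y = +105, +35, -35, -105 mm, tops 12 above its origin; end lips 15 high. Origin: middle of its underside on the table; y along the row to the robot's left, x away from it, turned up to 0.15 rad.
There are look-alikes about, which are no part of the job. What is shaped like the oval_plane but purple is not meant. Leave any purple look-alike of the knob_plane alone.

How it is judged:
By the outcome, as a careful person would: the job done as asked, in the order asked, and still so for the second after the job is handed in, with the robot touching nothing.
It also fails if it takes over 104 s, if anything falls off the work surface, if the arm or the gripper's body presses on something with over 40 N, if the wrist force passes 120 N, or if a joint passes its speed limit or range.

ROBOT

A 7-joint arm with a two-finger parallel gripper is mounted at the origin on the work surface. World frame = base frame: x ahead of the robot, y to its left, z up, the work surface at z = 0. Lengths are in m, angles in rad, forces in N, time in s.
With the tool pointing down it reaches from about 0.4 to 0.85 m from the base axis. Payload 10.4 kg.
Tool frame: the origin (TCP) lies at the very end of the fingers, on their centre line; the grasp point (between the pads) lies 19 mm behind it; z points along the fingers, y is the line along which they close (so a half turn about z gives the same grasp; the last joint's range is limited). The gripper opens to 87 mm and grips with 3 to 60 N. Pads are 19 mm wide; open, the fingers measure 117 mm over their backs; the gripper's body (75 mm by 190 mm) begins 51 mm behind the grasp point.
Start: joints at [1.326, 0.332, -0.065, 1.46, 0.022, 1.35, -0.088], TCP at [0.138, -0.61, 0.223] pointing down, gripper open.
Joint ranges: [-2.6, 2.6], [-0.5, 2.12], [-1.47, 1.34], [0.16, 2.42], [-1.27, 4.41], [0.06, 2.06], [-2.6, 2.6]. Speed limits (rad/s): [2.22, 2.22, 2.79, 2.79, 3.14, 3.14, 3.14].

INTERFACE

Orientations are given as a unit quaternion [x, y, z, w].
In Python, from bench import * gives the robot as it stands.
- The arm moves only by the tool step_arm, never from a script. Its arguments are lists of equal length, an entry for each row: "delta_pos": the shift along the world's x, y, z in units of 25 mm (1.0 is 25 mm), a list of three; "turn": the turn about the world's z in units of 0.12 rad (1.0 is 0.12 rad). In form: {"delta_pos": [[tx, ty, tz], ...], "turn": [turn, ...]}. A call has 1 to 12 rows; each row shifts and turns the commanded pose from where the row before left it; what a row does not reach is not made up. A row lasts 1/10 s, in which the tool goes at most 50 mm and 8.59 degrees, less where a joint would pass 70% of its speed; a pose out of reach is approached as far as the arm can. A call with a number of a shift or a turn outside -1 to 1 is refused whole. A call with a gripper value outside its range is refused whole. "grip" is the closure, from 0 (fully open) to 1 (shut), set as the call begins (left out, the last holds). The fingers move at their own pace and stop on an object; "newtons" is the grip in N (left out, the last holds). Time passes only in rows, so rows that do not move let the fingers close. It gives the time, the measured TCP pose, the force, the opening and the grip force at its end, in the units of the state.
- read_state(): the state, without advancing time (a new reading comes with each control period).
- camera(name): name is "scene" or "top" or "wrist"; returns a dict with "image" (400x640x3 uint8, red, green, blue), "z_map" (400x640 float32, m along the optical axis (not along the pixel's ray), 0 where there is no reading), "mtx" (3x3 intrinsics, pixels), "view" (4x4, takes a point from world to camera coordinates). Camera axes: x right, y up, looking along -z (the intrinsics and any distortion apply to the point x, -y, -z); pixel columns grow to the right and rows downward; lengths in m; the calibration is good to about 2 mm. The wrist camera is an equidistant fisheye: a pixel r from the principal point sees the ray r / f radians off the axis. A picture is of the moment at which its call begins.
- close_job(): hands the job in; it is judged then, once.
The state is a dict: "time": time; "joint_positions": joint angles; "joint_vel": joint speeds; "joint_torque": joint torques, N m; "ee_pos": TCP position; "eef_rot": TCP orientation; "ft_force": force on the tool from outside, world axes, zero at the start; "torque": the same for the moment, N m; "width": finger opening in m; "grip_force": force on a finger pad.
Only numpy, scipy, OpenCV 4.12 (cv2) and the standard library are available. Lean on these libraries where they do the work, as an engineer would, in place of code of your own. Each camera call takes 0.05 s, during which the arm holds its last target. There are 200 camera calls.

## Working session

There is one attempt and no reset: what is moved stays moved. The work goes in short steps, Python scripts to look and compute and a tool call to move; the robot and the scene stay as the last step left them, time stands still between calls to the robot, and variables do not carry over. Pictures are saved under pics/ and viewed, at most 14 in all, crops included, and the job is handed in when it is done.

Besides the shell and the picture viewer there is one more tool, called as name([rows], argument=value, ...), one row to a line, values as JSON. step_arm: Moves the arm, as the interface text tells. Shifts and turns lie within -1 to 1; 1 stands for 25 mm of shift or 0.12 rad of turn. Its arguments: {"type":"object","properties":{"delta_pos":{"type":"array"},"turn":{"type":"array"},"grip":{"type":"number"},"newtons":{"type":"number"}},"required":["delta_pos","turn"]}

```bash
mkdir -p pics; ls
python3 - <<'E'
from bench import *
import cv2,numpy as np
s=read_state();print({k:np.round(v,3) for k,v in s.items()})
for n in("scene","top"):
    c=camera(n);cv2.imwrite(f"pics/{n}0.png",c["image"][:,:,::-1]);np.savez(f"{n}0.npz",**c);print(n,c["mtx"],c["view"].round(4))
E
```

```text
pics
{'time': np.float64(0.0), 'joint_positions': array([ 1.326,  0.333, -0.065,  1.461,  0.022,  1.35 , -0.088]), 'joint_vel': array([ 0.   ,  0.002, -0.001, -0.001,  0.   , -0.001, -0.001]), 'joint_torque': array([-0.0000e+00, -6.2325e+01,  2.4000e-02, -3.8990e+01, -6.2000e-02,
        4.0000e-02,  0.0000e+00]), 'ee_pos': array([ 0.137, -0.609,  0.222]), 'eef_rot': array([ 0.994,  0.111, -0.   , -0.001]), 'ft_force': array([ 0.602,  0.411, -0.471]), 'torque': array([0.044, 0.008, 0.075]), 'grip_force': np.float64(0.0), 'width': np.float64(0.087)}
scene [[381.33555215   0.         313.15123544]
 [  0.         381.33555215 206.09891745]
 [  0.           0.           1.        ]] [[ 0.5825  0.8128  0.0065 -0.253 ]
 [-0.6022  0.4262  0.675   0.2836]
 [ 0.5459 -0.3972  0.7377 -1.1159]
 [ 0.      0.      0.      1.    ]]
top [[429.81041143   0.         318.01716533]
 [  0.         429.81041143 197.04893282]
 [  0.           0.           1.        ]] [[ 0.0153 -0.9994  0.0301 -0.0498]
 [ 0.9992  0.0164  0.0358 -0.4787]
 [-0.0362  0.0295  0.9989 -0.93  ]
 [ 0.      0.      0.      1.    ]]
```

View pics/top0.png

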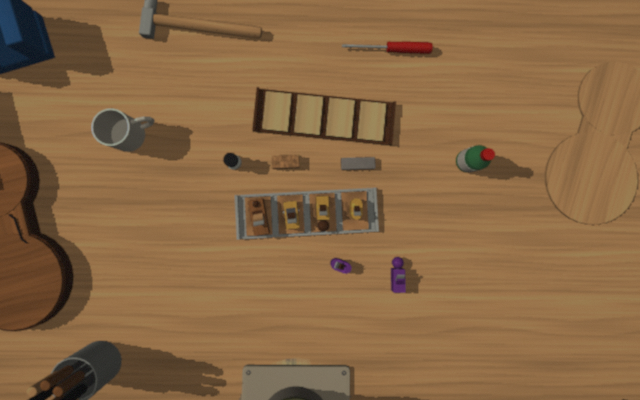

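View pics/scene0.png

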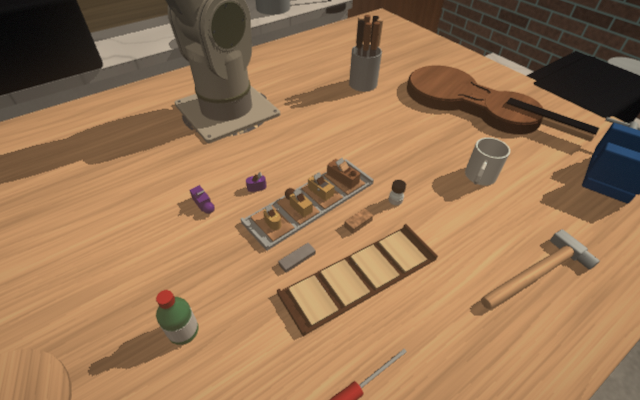

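The top view shows the tray (planes L→R: wooden (258,216), square (291,214), knob (322,212), oval (355,210)) and the rack, which is the farther of the two, with bays at (277,112), (309,115), (340,118), (372,121). Possible confusions are the purple oval look-alike (341,265), the purple knob look-alike (398,275) and the cork and grey blocks (286,162) and (358,163). I want only the brass and brown planes in the tray.

```bash
cat > h.py <<'E'
import cv2,numpy as np
def cloud(c):
    z=c["z_map"].astype(float);K=c["mtx"];v,u=np.mgrid[:z.shape[0],:z.shape[1]]
    p=np.stack([(u-K[0,2])/K[0,0]*z,-(v-K[1,2])/K[1,1]*z,-z],-1)
    V=c["view"];return (p-V[:3,3])@V[:3,:3]
def rect(pts):
    (c,s,a)=cv2.minAreaRect((pts[:,:2]*1000).astype(np.float32))
    if s[0]<s[1]: s=s[::-1];a+=90
    a=(a+90)%180-90   # long axis angle vs world x
    return np.round(c,1),np.round(s,1),round(np.deg2rad(a),3)
E
python3 - <<'E'
from h import *
c=dict(np.load("top0.npz"));P=cloud(c);im=c["image"]
print("table z",np.median(P[300:340,150:230,2]), np.median(P[60:80,100:200,2]))
hsv=cv2.cvtColor(im,cv2.COLOR_RGB2HSV)
# planes by height in the tray
for n,(a,b) in dict(wood=(246,273),sq=(277,306),knob=(309,336),oval=(340,369)).items():
    q=P[190:240,a:b].reshape(-1,3)
    for lo in(.022,.034):
        m=q[(q[:,2]>lo)&(q[:,2]<.07)];print(n,lo,len(m),rect(m),"zmax",m[:,2].max().round(4), "medz",np.median(m[:,2]).round(4))
# tray and rack outlines by height
for n,(r0,r1,c0,c1) in dict(tray=(184,244,230,386),rack=(82,150,246,402)).items():
    q=P[r0:r1,c0:c1].reshape(-1,3);m=q[(q[:,2]>.004)&(q[:,2]<.07)];print(n,rect(m))
# bays
for n,(u,v) in enumerate([(277,112),(309,115),(340,118),(372,121)]):
    w=np.zeros(im.shape[:2],np.uint8);w[v-28:v+28,u-20:u+20]=1
    m=(w>0)&(hsv[...,2]>130)&(hsv[...,1]<150)
    k,l,st,_=cv2.connectedComponentsWithStats(m.astype(np.uint8));i=l[v,u]
    q=P[l==i];print("bay",n,rect(q),np.median(q[:,2]).round(4), hsv[v,u])
# obstacles between
q=P[60:300,200:520].reshape(-1,3)
for n,(u,v) in dict(cork=(286,162),grey=(358,163),bot=(231,160),green=(478,158)).items():
    q=P[v-14:v+14,u-24:u+24].reshape(-1,3);m=q[q[:,2]>.008];print(n,rect(m),m[:,2].max().round(3))
big=np.hstack([cv2.resize(im[182:246,230:390],None,fx=5,fy=5,interpolation=cv2.INTER_CUBIC)])
cv2.imwrite("pics/tray.png",big[:,:,::-1])
E
```

```text
table z -0.00021236676472686727 -0.0003389351840838899
wood 0.022 580 (array([434.1,  83. ]), array([75.6, 32.5]), np.float64(0.204)) zmax 0.0642 medz 0.044
wood 0.034 564 (array([434.1,  83.1]), array([75.6, 32.3]), np.float64(0.202)) zmax 0.0642 medz 0.0441
sq 0.022 379 (array([439.3,  14. ]), array([57.8, 33.8]), np.float64(0.139)) zmax 0.0609 medz 0.0422
sq 0.034 376 (array([439.3,  14. ]), array([57.8, 33.8]), np.float64(0.139)) zmax 0.0609 medz 0.0422
knob 0.022 407 (array([443.3, -52.5]), array([74.1, 26.1]), np.float64(0.064)) zmax 0.0579 medz 0.041
knob 0.034 376 (array([443.7, -52.4]), array([74.1, 25.6]), np.float64(0.018)) zmax 0.0579 medz 0.0413
oval 0.022 225 (array([ 454.4, -123.3]), array([42.6, 23.8]), np.float64(0.021)) zmax 0.0546 medz 0.0401
oval 0.034 219 (array([ 454.4, -123.3]), array([42.5, 23.8]), np.float64(0.014)) zmax 0.0546 medz 0.0402
tray (array([442.5, -23.3]), array([321.9, 125.8]), np.float64(-1.567))
rack (array([662. , -50.5]), array([321.3, 146. ]), np.float64(-1.564))
bay 0 (array([575.7,  38.4]), array([272.9,  67.5]), np.float64(0.143)) 0.0115 [ 21 107 157]
bay 1 (array([574.7, -10.7]), array([257.2,  53.4]), np.float64(-0.079)) 0.0115 [ 20 108 156]
bay 2 (array([568.6, -70.2]), array([263.7,  60.6]), np.float64(-0.199)) 0.0116 [ 21 108 156]
bay 3 (array([ 560.3, -112.6]), array([292.5,  76.1]), np.float64(-0.453)) 0.0114 [ 21 105 156]
cork (array([505.7,  23.5]), array([129.1,  60.5]), np.float64(0.123)) 0.948
grey (array([522.3, -79.3]), array([193. ,  57.2]), np.float64(-0.989)) 0.948
bot (array([509.4,  66.4]), array([203.7,  31.8]), np.float64(1.056)) 0.948
green (array([ 517.7, -199.9]), array([395.9,  52. ]), np.float64(-1.304)) 0.948
```

View pics/tray.png

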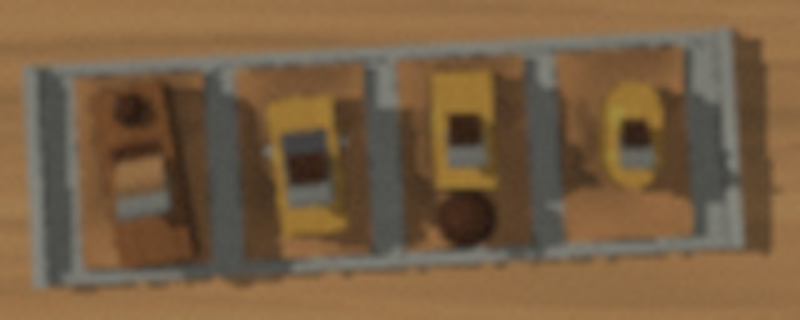

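The crop matches the description: wooden plane at left, then square, then knob (knob end towards the robot), and oval at right, all brass or brown. My rectangles for the rack and bays were spoiled by no-reading pixels, so I'm redoing those.

Run:
```python
from h import *
c=dict(np.load("top0.npz"));P=cloud(c);im=c["image"];P[c["z_map"]<=0.1]=np.nan
hsv=cv2.cvtColor(im,cv2.COLOR_RGB2HSV)
q=P[190:240,277:306].reshape(-1,3);q=q[q[:,2]>.022]
b=q[(q[:,2]>.040)&(q[:,2]<.0437)];print("sq body",rect(b))
b2=cv2.morphologyEx(((P[...,2]>.03)&(P[...,2]<.07)).astype(np.uint8),cv2.MORPH_OPEN,np.ones((5,5)))
for n,(u,v) in dict(wood=(258,216),sq=(291,214),knob=(322,212),oval=(355,210)).items():
    k,l=cv2.connectedComponents(b2);m=P[l==l[v,u]];print(n,rect(m))
for n,(r0,r1,c0,c1) in dict(tray=(184,244,230,386),rack=(82,150,246,402)).items():
    q=P[r0:r1,c0:c1].reshape(-1,3);m=q[(q[:,2]>.004)&(q[:,2]<.07)];print(n,rect(m))
L=P[82:150,246:402];h=hsv[82:150,246:402]
m=((abs(L[...,2]-.0115)<.003)&(h[...,2]>110)&(h[...,1]<170)).astype(np.uint8)
m=cv2.erode(m,np.ones((2,2)))
k,l,st,ce=cv2.connectedComponentsWithStats(m)
for i in range(1,k):
    if st[i,4]>150:
        print("bay",rect(L[l==i]),L[l==i][:,:2].mean(0).round(4),(ce[i]+[246,82]).round(1))
for n,(u,v,d) in dict(cork=(286,162,20),grey=(358,163,24),bot=(231,160,14),green=(478,158,28)).items():
    q=P[v-14:v+14,u-d:u+d].reshape(-1,3);m=q[q[:,2]>.008];print(n,rect(m),m[:,2].max().round(3))
```

```text
sq body (array([438.6,  15. ]), array([56.8, 33.7]), np.float64(0.018))
wood (array([434.1,  83. ]), array([75.5, 32.2]), np.float64(0.197))
sq (array([439.3,  14. ]), array([57.7, 27.9]), np.float64(0.135))
knob (array([455.4, -52.2]), array([46.5, 25.6]), np.float64(0.014))
oval (array([ 454.4, -123.3]), array([42.6, 23.8]), np.float64(0.021))
tray (array([442.5, -23.3]), array([321.9, 125.8]), np.float64(-1.567))
rack (array([662. , -50.5]), array([321.3, 146. ]), np.float64(-1.564))
bay (array([665. ,  50.1]), array([80.6, 52.7]), np.float64(-0.073)) [0.665  0.0499] [277.3 111.6]
bay (array([659.2, -19.5]), array([80.3, 52.3]), np.float64(-0.073)) [ 0.6597 -0.0193] [308.9 114.8]
bay (array([653.9, -89.3]), array([81.1, 52.4]), np.float64(-0.076)) [ 0.6527 -0.0894] [340.7 118.6]
bay (array([ 648.5, -158.8]), array([81.9, 52.6]), np.float64(-0.083)) [ 0.6499 -0.1591] [372.3 120.6]
cork (array([555. ,  29.6]), array([59.4, 28.2]), np.float64(-1.505)) 0.025
grey (array([ 554.9, -129.6]), array([73.7, 26.1]), np.float64(-1.522)) 0.019
bot (array([551.7, 141. ]), array([30.7, 29.5]), np.float64(-0.055)) 0.058
green (array([ 563.9, -368.9]), array([52. , 45.3]), np.float64(0.274)) 0.124
```

step_arm([
  [1,1,0],
  [1,1,0],
  [1,1,0],
  [1,1,0],
  [1,1,0],
  [1,1,0],
  [1,1,0],
  [1,1,0],
  [1,1,0],
  [1,1,0],
  [1,1,0],
  [1,1,0],
], turn=[0,0,0,0,0,0,0,0,0,0,0,0], grip=0.43, newtons=25)

```text
time: 1.3
ee_pos: [0.4382, -0.3085, 0.2223]
eef_rot: [0.994, 0.111, -0.0, -0.0]
ft_force: [-0.7, -0.4, -0.0]
width: 0.0495
grip_force: 0.0
```

step_arm([
  [0,1,0],
  [0,1,0],
  [0,1,0],
  [0,1,0],
  [0,1,0],
  [0,1,0],
  [0,1,0],
  [0,1,0],
  [0,1,0],
  [0,1,0],
  [0,1,0],
  [0,1,0],
], turn=[0,0,0,0,0,0,0,0,0,0,0,0])

```text
time: 2.5
ee_pos: [0.4372, -0.0087, 0.2224]
eef_rot: [0.994, 0.111, -0.0, 0.0]
ft_force: [0.6, -0.6, -0.3]
width: 0.0494
grip_force: 0.0
```

step_arm([
  [0,1,0],
  [0,1,0],
  [-0.1,1,0],
  [-0.07,0.66,-0.5],
  [0,0,-1],
  [0,0,-1],
  [0,0,-0.5],
  [0,0,0],
  [0,0,0],
], turn=[0,0,0,-0.17,0,0,0,0,0])

```text
time: 3.4
ee_pos: [0.4336, 0.0819, 0.1482]
eef_rot: [0.995, 0.1, 0.0, -0.0]
ft_force: [0.5, 0.5, -0.0]
width: 0.0496
grip_force: 0.0
```

Run:
```python
from bench import *
import cv2,numpy as np
s=read_state();print(s["ee_pos"].round(4),s["eef_rot"].round(3))
c=camera("wrist");cv2.imwrite("pics/w1.png",c["image"][:,:,::-1])
print(c["mtx"],c["view"].round(3))
```

```text
[0.4336 0.0819 0.1482] [ 0.995  0.1    0.    -0.   ]
[[309.70691629   0.         321.85861592]
 [  0.         309.70691629 194.51546942]
 [  0.           0.           1.        ]] [[ 0.199 -0.98  -0.001 -0.006]
 [ 0.95   0.193 -0.244 -0.416]
 [ 0.24   0.048  0.97  -0.425]
 [ 0.     0.     0.     1.   ]]
```

View pics/w1.png

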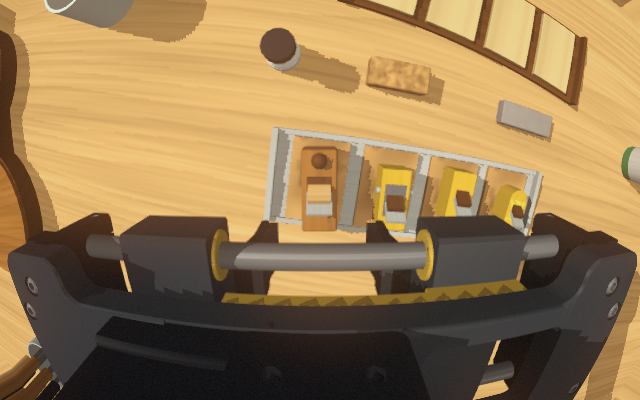

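The wrist view shows the wooden plane (319,190) centred between the fingertips (268 and 378) and parallel to them, with the square plane clear at (393,195). I'm descending now.

step_arm([
  [0,0,-1],
  [0,0.04,-1],
  [0,0,-1],
  [0,0,-0.8],
  [0,0,-0.6],
  [0,0,-0.4],
  [0,0,-0.4],
  [0,0,0],
  [0,0,0],
], turn=[0,0,0,0,0,0,0,0,0])

```text
time: 4.35
ee_pos: [0.4337, 0.0829, 0.0181]
eef_rot: [0.995, 0.101, 0.0, 0.0]
ft_force: [0.8, 0.6, 0.1]
width: 0.0496
grip_force: 0.0
```

step_arm([
  [0,0,0],
  [0,0,0],
  [0,0,0],
  [0,0,0],
  [0,0,0],
  [0,0,0],
], turn=[0,0,0,0,0,0], grip=1, newtons=25)

```text
time: 4.95
ee_pos: [0.4336, 0.0829, 0.0179]
eef_rot: [0.995, 0.101, 0.0, 0.0]
ft_force: [-1.1, 1.2, 5.9]
width: 0.0323
grip_force: 25.0
```

step_arm([
  [0,0,0.5],
  [0,0,1],
  [0,0,1],
  [0.59,-0.68,1],
  [1,-1,0.5],
  [1,-1,0],
  [1,-1,0],
  [1,-1,0],
  [1,-1,0],
  [1,-1,0],
  [1,-1,0],
  [0,0,0],
], turn=[0,0,0,-0.34,-0.25,-0.25,-0.25,-0.25,-0.25,-0.25,-0.25,-0.25])

```text
time: 6.15
ee_pos: [0.6245, -0.114, 0.1174]
eef_rot: [0.999, -0.043, 0.0, 0.0]
ft_force: [0.3, 0.1, -1.4]
width: 0.0319
grip_force: 25.0
```

step_arm([
  [1,-1,0],
  [0,-1,0],
  [0,0,0],
  [0,0,0],
], turn=[0,0,0,0])

```text
time: 6.55
ee_pos: [0.6476, -0.1593, 0.1178]
eef_rot: [0.999, -0.04, -0.0, -0.0]
ft_force: [-0.1, 0.4, -0.5]
width: 0.0318
grip_force: 25.0
```

step_arm([
  [0.03,0,-1],
  [0,0,-1],
  [0,0,-0.8],
  [0,0,-0.5],
  [0,0,-0.3],
  [0,0,-0.2],
  [0,0,-0.15],
  [0,0,0],
  [0,0,0],
], turn=[0,0,0,0,0,0,0,0,0])

```text
time: 7.45
ee_pos: [0.6491, -0.1593, 0.0195]
eef_rot: [0.999, -0.04, 0.0, 0.0]
ft_force: [0.4, -0.5, -0.7]
width: 0.0316
grip_force: 25.0
```

step_arm([
  [0,0,0],
  [0,0,0],
  [0,0,0],
  [0,0,0],
  [0,0,0],
  [0,0,0],
], turn=[0,0,0,0,0,0], grip=0.43)

```text
time: 8.05
ee_pos: [0.6488, -0.1592, 0.0189]
eef_rot: [0.999, -0.04, 0.0, 0.0]
ft_force: [-0.2, -0.1, -0.3]
width: 0.0496
grip_force: 0.0
```

step_arm([
  [0,0,0.4],
  [0,0,1],
  [0,0,1],
  [0,0,1],
  [-1,0.8,0.6],
  [-1,0.8,0],
  [-1,0.8,0],
  [-1,0.8,0],
  [-1,0.8,0],
  [-1,0.8,0],
  [-1,0.8,0],
  [-1,0.8,0],
], turn=[0,0,0,0,0.225,0.225,0.225,0.225,0.225,0.225,0.225,0.225])

```text
time: 9.25
ee_pos: [0.4479, 0.0016, 0.1195]
eef_rot: [0.998, 0.069, 0.0, 0.0]
ft_force: [0.2, 0.6, 0.9]
width: 0.0495
grip_force: 0.0
```

Run:
```python
from bench import *
from h import *
s=read_state();print(s["ee_pos"].round(4),s["eef_rot"].round(3))
c=camera("top");cv2.imwrite("pics/t2.png",c["image"][:,:,::-1])
P=cloud(c);P[c["z_map"]<=.1]=np.nan
q=P[90:150,356:390].reshape(-1,3);print(rect(q[(q[:,2]>.03)&(q[:,2]<.07)]),np.nanmax(np.where(q[:,2]<.1,q[:,2],0)))
```

```text
[0.4479 0.0016 0.1195] [0.998 0.069 0.    0.   ]
(array([ 649.5, -161. ]), array([76.9, 32.7]), np.float64(-0.091)) 0.06418582943804012
```

View pics/t2.png

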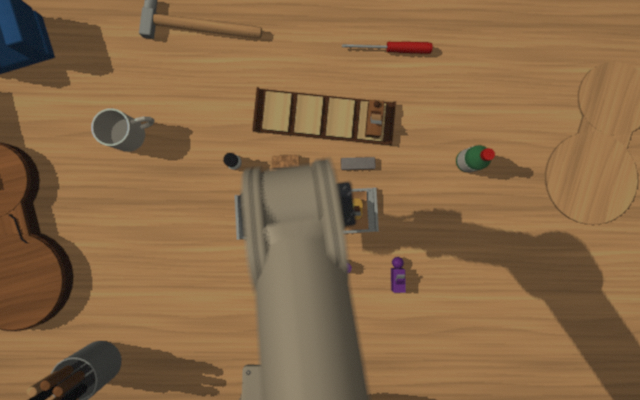

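The wooden plane (376,119) stands in the right-end bay with its measured centre within 2 mm. Next is the square plane.

step_arm([
  [-0.3,0.5,0],
  [0,0,0],
  [0,0,0],
], turn=[0,0,0])

```text
time: 9.6
ee_pos: [0.4419, 0.0131, 0.1192]
eef_rot: [0.998, 0.068, 0.0, 0.0]
ft_force: [0.4, 0.1, -0.2]
width: 0.0494
grip_force: 0.0
```

step_arm([
  [-0.1,0.04,-1],
  [0,0,-1],
  [0,0,-0.8],
  [0,0,-0.5],
  [0,0,-0.4],
  [0,0,-0.35],
  [0,0,0],
  [0,0,0],
], turn=[0,0,0,0,0,0,0,0])

```text
time: 10.4
ee_pos: [0.4391, 0.0143, 0.0179]
eef_rot: [0.998, 0.068, 0.0, 0.0]
ft_force: [-0.1, 1.0, 0.1]
width: 0.0495
grip_force: 0.0
```

step_arm([
  [0,0,0],
  [0,0,0],
  [0,0,0],
  [0,0,0],
  [0,0,0],
  [0,0,0],
], turn=[0,0,0,0,0,0], grip=1, newtons=25)

```text
time: 11.0
ee_pos: [0.439, 0.0143, 0.0179]
eef_rot: [0.998, 0.068, 0.0, 0.0]
ft_force: [-1.1, 0.4, 5.5]
width: 0.0279
grip_force: 25.0
```

step_arm([
  [0,0,0.5],
  [0,0,1],
  [0,0,1],
  [0.6,-0.1,1],
  [1,-0.5,0.5],
  [1,-0.5,0],
  [1,-0.5,0],
  [1,-0.5,0],
  [1,-0.5,0],
  [1,-0.5,0],
  [1,-0.5,0],
  [1,-0.5,0],
], turn=[0,0,0,-0.19,-0.2,-0.2,-0.2,-0.2,-0.2,-0.2,-0.2,-0.2])

```text
time: 12.2
ee_pos: [0.6544, -0.0889, 0.1179]
eef_rot: [0.999, -0.04, -0.0, -0.0]
ft_force: [0.4, 0.8, -1.2]
width: 0.0277
grip_force: 25.0
```

step_arm([
  [0,0,0],
  [0,0,0],
  [0,0,0],
], turn=[0,0,0])

```text
time: 12.5
ee_pos: [0.6531, -0.0876, 0.1178]
eef_rot: [0.999, -0.039, -0.0, -0.0]
ft_force: [0.5, 0.5, -2.3]
width: 0.0281
grip_force: 25.0
```

Next I lower, release, lift and go to the knob plane: grip point (0.450, -0.0523), yaw 0.015.

step_arm([
  [0.03,0,-1],
  [0,-0.03,-1],
  [0,0,-0.8],
  [0,0,-0.5],
  [0,0,-0.3],
  [0,0,-0.2],
  [0,0,-0.15],
  [0,0,0],
  [0,0,0],
], turn=[0,0,0,0,0,0,0,0,0])

```text
time: 13.4
ee_pos: [0.6549, -0.089, 0.0194]
eef_rot: [0.999, -0.039, 0.0, 0.0]
ft_force: [0.3, 0.2, -1.3]
width: 0.0277
grip_force: 25.0
```

step_arm([
  [0,0,0],
  [0,0,0],
  [0,0,0],
  [0,0,0],
  [0,0,0],
  [0,0,0],
], turn=[0,0,0,0,0,0], grip=0.43)

```text
time: 14.0
ee_pos: [0.6545, -0.089, 0.0189]
eef_rot: [0.999, -0.039, 0.0, 0.0]
ft_force: [0.2, -0.4, 0.2]
width: 0.0493
grip_force: 0.0
```

step_arm([
  [0,0,0.4],
  [0,0,1],
  [0,0,1],
  [0,0,1],
  [-1,0.2,0.6],
  [-1,0.2,0],
  [-1,0.2,0],
  [-1,0.2,0],
  [-1,0.2,0],
  [-1,0.2,0],
  [-1,0.2,0],
  [-1,0,0],
], turn=[0,0,0,0,0.1,0.1,0.1,0.1,0.1,0.1,0.1,0.1])

```text
time: 15.2
ee_pos: [0.4537, -0.0532, 0.1195]
eef_rot: [1.0, 0.01, 0.0, 0.0]
ft_force: [-0.8, -1.0, 0.0]
width: 0.0493
grip_force: 0.0
```

step_arm([
  [-0.1,0,0],
  [0,0,0],
  [0,0,0],
], turn=[0,0,0])

```text
time: 15.5
ee_pos: [0.4531, -0.054, 0.1194]
eef_rot: [1.0, 0.009, 0.001, 0.0]
ft_force: [0.6, 0.1, 0.3]
width: 0.0497
grip_force: 0.0
```

Run:
```python
from bench import *
from h import *
s=read_state();print(s["ee_pos"].round(4),s["eef_rot"].round(3))
c=camera("top")
P=cloud(c);P[c["z_map"]<=.1]=np.nan
b=cv2.morphologyEx(((P[...,2]>.03)&(P[...,2]<.07)).astype(np.uint8),cv2.MORPH_OPEN,np.ones((5,5)))
k,l,st,_=cv2.connectedComponentsWithStats(b)
for i in range(1,k):
    if 80<st[i,4]<900: print(st[i,:2],rect(P[l==i]))
c=camera("wrist");cv2.imwrite("pics/w2.png",c["image"][:,:,::-1])
```

```text
[ 0.4531 -0.054   0.1194] [1.    0.009 0.001 0.   ]
[24  5] (array([813.6, 571.4]), array([110.4,  46.3]), np.float64(0.255))
[335 101] (array([655.1, -90.6]), array([58.6, 28.5]), np.float64(-0.055))
[367 101] (array([ 648.9, -160.9]), array([75.6, 32.2]), np.float64(-0.079))
[ 97 113] (array([620. , 396.4]), array([63.7, 23.9]), np.float64(-0.482))
[121 125] (array([594.2, 349.2]), array([60.7, 16.3]), np.float64(-0.509))
[460 151] (array([ 559.4, -354.4]), array([46.2, 14. ]), np.float64(0.31))
[224 153] (array([552.7, 141.8]), array([27.9, 27. ]), np.float64(0.005))
[ 88 345] (array([138.2, 392.2]), array([82.9, 28.1]), np.float64(0.62))
[275 390] (array([68.8, 14.3]), array([57.9,  7.1]), np.float64(-1.359))
```

View pics/w2.png

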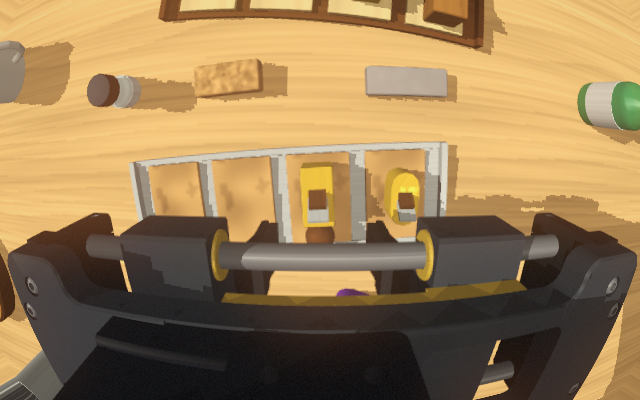

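The wrist view shows the knob plane (317,200) between the fingertips, about 2 mm left of their centre. The square plane sits well in its bay. I shift slightly left and descend.

step_arm([
  [-0.1,0.1,-1],
  [0,0,-1],
  [0,0,-0.8],
  [0,0,-0.5],
  [0,0,-0.4],
  [0,0,-0.35],
  [0,0,0],
  [0,0,0],
], turn=[0,0,0,0,0,0,0,0])

```text
time: 16.4
ee_pos: [0.4499, -0.0514, 0.018]
eef_rot: [1.0, 0.009, 0.0, 0.0]
ft_force: [-0.0, 1.2, -0.1]
width: 0.0497
grip_force: 0.0
```

step_arm([
  [0,0,0],
  [0,0,0],
  [0,0,0],
  [0,0,0],
  [0,0,0],
  [0,0,0],
], turn=[0,0,0,0,0,0], grip=1, newtons=25)

```text
time: 17.0
ee_pos: [0.4497, -0.0514, 0.0178]
eef_rot: [1.0, 0.009, 0.0, 0.0]
ft_force: [-0.8, 1.4, 5.7]
width: 0.0262
grip_force: 24.6
```

step_arm([
  [0,0,0.5],
  [0,0,1],
  [0,0,1],
  [0.67,0.1,1],
  [1,0.15,0.5],
  [1,0.15,0],
  [1,0.15,0],
  [1,0.15,0],
  [1,0.15,0],
  [1,0.15,0],
  [1,0.15,0],
  [1,0.15,0],
], turn=[0,0,0,0,-0.1,-0.1,-0.1,-0.1,-0.1,-0.1,-0.1,-0.1])

```text
time: 18.2
ee_pos: [0.6669, -0.019, 0.118]
eef_rot: [0.999, -0.039, -0.0, -0.0]
ft_force: [0.1, 0.5, -1.6]
width: 0.0261
grip_force: 24.6
```

step_arm([
  [0,0,0],
  [0,0,0],
  [0,0,0],
], turn=[0,0,0])

```text
time: 18.5
ee_pos: [0.6655, -0.0192, 0.1178]
eef_rot: [0.999, -0.039, -0.0, 0.0]
ft_force: [0.1, -0.2, -1.6]
width: 0.0259
grip_force: 24.6
```

step_arm([
  [0,0,-1],
  [0,0,-1],
  [0,0,-0.8],
  [0,0,-0.5],
  [0,0,-0.3],
  [0,0,-0.2],
  [0,0,-0.15],
  [0,0,0],
  [0,0,0],
], turn=[0,0,0,0,0,0,0,0,0])

```text
time: 19.4
ee_pos: [0.6666, -0.0189, 0.0194]
eef_rot: [0.999, -0.039, 0.0, 0.0]
ft_force: [0.1, 0.2, -1.6]
width: 0.0257
grip_force: 24.6
```

step_arm([
  [0,0,0],
  [0,0,0],
  [0,0,0],
  [0,0,0],
  [0,0,0],
  [0,0,0],
], turn=[0,0,0,0,0,0], grip=0.43)

```text
time: 20.0
ee_pos: [0.6663, -0.019, 0.0188]
eef_rot: [0.999, -0.039, 0.0, 0.0]
ft_force: [-0.2, 0.8, 0.3]
width: 0.0491
grip_force: 0.0
```

step_arm([
  [0,0,0.4],
  [0,0,1],
  [0,0,1],
  [0,0,1],
  [-1,-0.5,0.6],
  [-1,-0.5,0],
  [-1,-0.5,0],
  [-1,-0.5,0],
  [-1,-0.5,0],
  [-1,-0.5,0],
  [-1,-0.5,0],
  [-1,-0.5,0],
], turn=[0,0,0,0,0.1,0.1,0.1,0.1,0.1,0.1,0.1,0.1])

```text
time: 21.2
ee_pos: [0.4654, -0.1193, 0.1195]
eef_rot: [1.0, 0.009, 0.0, 0.0]
ft_force: [-0.0, -0.2, 0.0]
width: 0.0499
grip_force: 0.0
```

step_arm([
  [-0.4,-0.1,0],
  [0,0,0],
  [0,0,0],
], turn=[0,0,0])

```text
time: 21.5
ee_pos: [0.4573, -0.1209, 0.1195]
eef_rot: [1.0, 0.009, 0.001, 0.0]
ft_force: [0.7, 0.2, 0.2]
width: 0.0499
grip_force: 0.0
```

Run:
```python
from bench import *
from h import *
s=read_state();print(s["ee_pos"].round(4),s["eef_rot"].round(3))
c=camera("top")
P=cloud(c);P[c["z_map"]<=.1]=np.nan
q=P[85:150,296:322].reshape(-1,3);q=q[(q[:,2]>.022)&(q[:,2]<.07)];print("knob",rect(q),q[:,2].max())
c=camera("wrist");cv2.imwrite("pics/w3.png",c["image"][:,:,::-1])
```

```text
[ 0.4573 -0.1209  0.1195] [1.    0.009 0.001 0.   ]
knob (array([659.7, -20.5]), array([75.1, 25.8]), np.float64(-0.035)) 0.05957132136084493
```

View pics/w3.png

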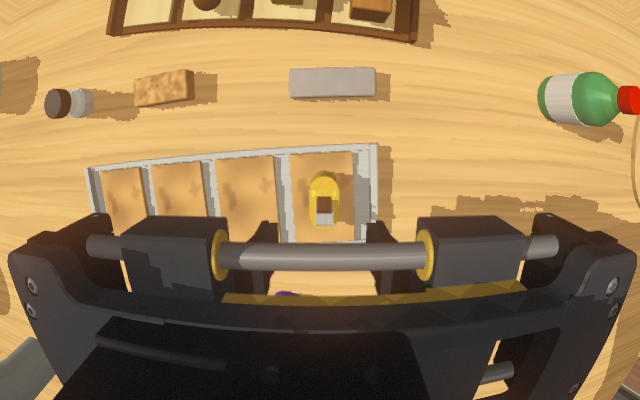

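The knob plane is well placed in the second bay, and the oval plane (324,200) is centred between the fingertips. I'm descending onto it.

step_arm([
  [-0.1,-0.03,-1],
  [0,0,-1],
  [0,0,-0.8],
  [0,0,-0.5],
  [0,0,-0.4],
  [0,0,-0.42],
  [0,0,0],
  [0,0,0],
], turn=[0,0,0,0,0,0,0,0])

```text
time: 22.4
ee_pos: [0.4541, -0.1222, 0.0161]
eef_rot: [1.0, 0.009, 0.0, 0.0]
ft_force: [-0.0, -0.2, 0.5]
width: 0.0493
grip_force: 0.0
```

step_arm([
  [0,0,0],
  [0,0,0],
  [0,0,0],
  [0,0,0],
  [0,0,0],
  [0,0,0],
], turn=[0,0,0,0,0,0], grip=1, newtons=25)

```text
time: 23.0
ee_pos: [0.4539, -0.1223, 0.016]
eef_rot: [1.0, 0.009, 0.0, 0.0]
ft_force: [-1.5, 0.7, 3.1]
width: 0.0237
grip_force: 25.0
```

step_arm([
  [0,0,0.5],
  [0,0,1],
  [0,0,1],
  [0.44,0.53,1],
  [1,0.8,0.5],
  [1,0.8,0],
  [1,0.8,0],
  [1,0.8,0],
  [1,0.8,0],
  [1,0.8,0],
  [1,0.8,0],
  [1,0.8,0],
], turn=[0,0,0,0,-0.1,-0.1,-0.1,-0.1,-0.1,-0.1,-0.1,-0.1])

```text
time: 24.2
ee_pos: [0.6655, 0.0517, 0.1163]
eef_rot: [0.999, -0.039, -0.0, -0.0]
ft_force: [0.8, -0.4, -1.6]
width: 0.0238
grip_force: 25.0
```

step_arm([
  [0,0,0],
  [0,0,0],
  [0,0,0],
], turn=[0,0,0])

```text
time: 24.5
ee_pos: [0.6643, 0.0501, 0.1161]
eef_rot: [0.999, -0.039, -0.0, 0.0]
ft_force: [-1.0, 0.1, -2.1]
width: 0.024
grip_force: 25.0
```

step_arm([
  [0,0.03,-1],
  [0,0,-1],
  [0,0,-0.8],
  [0,0,-0.5],
  [0,0,-0.3],
  [0,0,-0.2],
  [0,0,-0.15],
  [0,0,0],
  [0,0,0],
], turn=[0,0,0,0,0,0,0,0,0])

```text
time: 25.4
ee_pos: [0.6651, 0.0519, 0.0177]
eef_rot: [0.999, -0.039, 0.0, -0.0]
ft_force: [0.5, -0.1, -1.3]
width: 0.0238
grip_force: 25.0
```

step_arm([
  [0,0,0],
  [0,0,0],
  [0,0,0],
  [0,0,0],
  [0,0,0],
  [0,0,0],
], turn=[0,0,0,0,0,0], grip=0.43)

```text
time: 26.0
ee_pos: [0.6648, 0.0518, 0.0171]
eef_rot: [0.999, -0.039, 0.0, 0.0]
ft_force: [-0.6, 0.4, 0.4]
width: 0.0493
grip_force: 0.0
```

step_arm([
  [0,0,0.4],
  [0,0,1],
  [0,0,1],
  [0,0,1],
  [-1,0,1],
  [-1,0,1],
  [-1,0,0],
  [-1,0,0],
  [-1,0,0],
  [-1,0,0],
  [-1,0,0],
  [-1,0,0],
], turn=[0,0,0,0,0,0,0,0,0,0,0,0])

```text
time: 27.2
ee_pos: [0.4638, 0.052, 0.1526]
eef_rot: [0.999, -0.039, 0.0, 0.0]
ft_force: [-0.4, 0.3, -0.0]
width: 0.0497
grip_force: 0.0
```

Run:
```python
from bench import *
from h import *
c=camera("top");im=c["image"]
P=cloud(c);P[c["z_map"]<=.1]=np.nan
for n,a,b in(("oval",266,291),("knob",296,322),("sq",326,354),("wood",358,388)):
    q=P[85:150,a:b].reshape(-1,3);q=q[(q[:,2]>.022)&(q[:,2]<.07)];print(n,rect(q),q[:,2].max().round(4))
cv2.imwrite("pics/end.png",cv2.resize(im[80:240,230:390],None,fx=3.6,fy=3.6)[:,:,::-1])
```

```text
oval (array([665.6,  50. ]), array([45.8, 23.8]), np.float64(0.015)) 0.0555
knob (array([659.9, -20.5]), array([76.2, 25.8]), np.float64(-0.034)) 0.0617
sq (array([655. , -90.4]), array([58.6, 32.7]), np.float64(-0.069)) 0.0597
wood (array([ 649.2, -161.2]), array([76.3, 32.9]), np.float64(-0.087)) 0.0645
```

View pics/end.png

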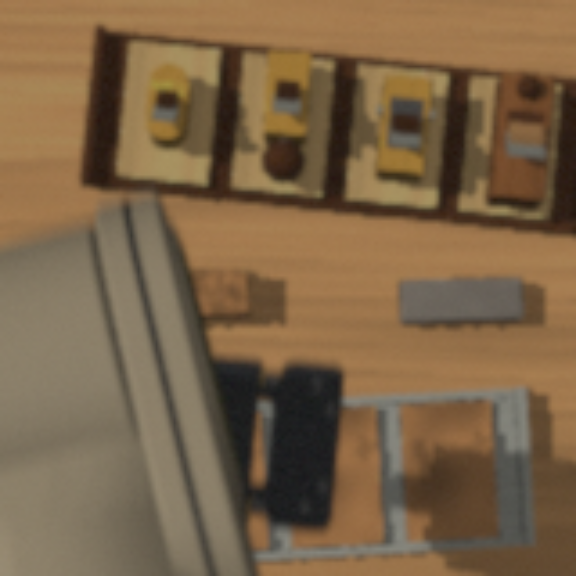

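The picture shows all four planes upright and centred in their bays: oval (168,103), knob (287,110), square (405,125), wooden (523,138). Each centre is within about 2 mm, and the arm is clear.

step_arm([
  [0,0,0],
  [0,0,0],
  [0,0,0],
], turn=[0,0,0])

```text
time: 27.55
ee_pos: [0.4655, 0.0519, 0.1524]
eef_rot: [0.999, -0.039, 0.0, -0.0]
ft_force: [0.0, 0.3, -0.3]
width: 0.0492
grip_force: 0.0
```

```bash
python3 -c "
from bench import *
print(close_job())"
```

```text
the job is handed in; nothing more can be done
None
```

All four planes are in the rack in reverse order (left to right: oval, knob, square, wooden), each on its sole within about 2 mm of its bay's middle, and the job was handed in at about 27.6 s; no verdict came back.

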